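# Ready the line laser: load its battery, snap the cover shut, park the lens cap

### The job

Get the line laser ready for use: take the battery pack out of the open accessory case and lower it, without dropping it, into the laser's battery bay with its narrow nose towards the turret, then swing the bay's cover over and press it down until it snaps shut. Only then lift the red transport cap straight up off the lens head and lower it, open side down and without dropping it, fully into its round pocket in the case. Do not touch the lens head with the robot, and leave the other things on the bench where they are.

Things in the scene. Friction and masses are not known exactly. Their poses are not given: they have to be found in the camera images.
- line_laser: yellow line laser with a dark turret, fixed where it stands, 84 (x) x 204 (y) mm. Origin under its middle on the bench; z up, y along its length: the turret (its top, 80 mm above the bench, is level and carries the capped lens head) fills y from +13 to +102 mm, the open-topped battery bay lies at y from -87 to -3 mm, the bay's cover is hinged at y = -92 mm. The bay's rim is 56 mm above the bench
- bay_floor (a point): centre of the battery bay's floor, 36 mm above the bench, axes as the laser's. The bay is 20 mm deep and 84 mm long (y); it is 49 mm wide (x) from y = -42 to +30 mm and only 33 mm wide (the slot for the pack's nose) from there to y = +42 mm
- cover (a joint): hinge of the yellow battery cover, rad: 0 = shut, 1.57 = standing upright, 2.0 = fully open, leaning away from the turret. It swings easily and, well past upright, falls either way; falling shut it stops on a sprung ball catch at about 0.1 and must be pressed past it (some 6 to 8 N on the pad) to 0, where the catch holds it
- cover_hinge (a point): middle of the cover's hinge axis, 58 mm above the bench, on the laser; the axis is its x, axes as the laser's. The cover is 68 mm wide, reaches 98 mm from the hinge (a 30 mm wide steel lip goes to 104 mm) and is a hollow shell whose outer face lies 22.5 mm from the hinge axis (above it when shut, on the side away from the turret when upright)
- cover_pad (a point): middle of the ribbed black thumb pad on the cover's outer face, 76 mm from the hinge axis; its z is the outward normal of the face. Shut, it is 82 mm above the bench. Press here
- lens_head: glass and steel lens head on the turret, under the cap: 45 mm across at the foot, 42 mm above, 32 mm high; origin at the middle of its foot. Not to be touched by the robot
- cap_seat (a point): middle of the lens head's foot on the turret top, 80 mm above the bench, at y = +58 mm of the laser: where the cap's rim stands at the start
- lens_cap: red round transport cap, a loose cup standing open side down over the lens head: 54 mm outside, 48 mm inside, 42 mm high, 38 mm deep inside. Origin at the middle of its open rim, z towards its closed top. Grasp its upper half, across its 54 mm (the lower 20 mm go into the pocket)
- carry_case: open dark accessory case with a grey foam insert, fixed where it lies, 128 (x) x 212 (y) mm, foam top 52 mm and rim 54 mm above the bench; its lid stands open along its +x side, up to 180 mm high and leaning away. Pockets from -y to +y: round cap pocket, battery pocket. Origin under the middle of the case on the bench, z up
- cap_pocket (a point): middle of the floor of the empty round cap pocket in the foam, 32 mm above the bench, in the case's frame at x = 0, y = -54 mm. The pocket is 65 mm across and 20 mm deep
- battery_pack: grey battery pack with a green band, standing 16 mm proud of its pocket in the foam: 76 mm long (y), 36 mm high; main part 42 mm wide (x) from y = -38 to +26 mm, dark nose with brass contacts 26 mm wide from there to y = +38 mm. Origin at the middle of its underside, z up. Grasp across the 42 mm; in the bay too its upper 16 mm stand proud
- tape_measure: yellow and black pocket tape measure standing on its base, 33 x 75 x 63 mm; a bystander, leave it alone
- safety_glasses: clear safety glasses, 172 x 138 x 41 mm; a bystander, leave them alone
- combination_square: combination square lying flat, steel blade and black head, 80 x 240 x 18 mm; a bystander, leave it alone
- screwdriver: small screwdriver with an amber handle lying on the bench, 18 x 121 x 18 mm; a bystander, leave it alone
- glue_bottle: white glue bottle standing upright, 34 mm across, 133 mm high; a bystander, leave it alone
- marker_pen: black and white marker pen lying on the bench, 17 x 135 x 16 mm; a bystander, leave it alone

How it is judged:
On the way, in this order (a step that is already met when the one before it is completed fails the run):
1. the battery pack is lowered into the bay while the fingers hold it (horizontal distance between battery_pack and bay_floor below 0.009 m and z of battery_pack in the frame of bay_floor below 0.012 m and contact force between the fingers and battery_pack above 0.5 N), for 0.05 s.
2. the cover is pressed past its catch, fully shut over the seated pack (value of joint cover below 0.04 rad and x of battery_pack in the frame of bay_floor between -0.006 and 0.006 m and y of battery_pack in the frame of bay_floor between -0.007 and 0.007 m and z of battery_pack in the frame of bay_floor below 0.004 m and angle between the y axis of battery_pack and the y axis of line_laser, either way round below 0.15 rad), for 0.2 s.
3. the cap is lifted clear of the lens head in the fingers (z of lens_cap in the frame of cap_seat above 0.036 m and contact force between the fingers and lens_cap above 0.3 N), for 0.05 s.
4. the cap is lowered into its pocket while the fingers hold it (horizontal distance between lens_cap and cap_pocket below 0.009 m and z of lens_cap in the frame of cap_pocket below 0.012 m and contact force between the fingers and lens_cap above 0.3 N), for 0.05 s.
At the end, for the whole second after the job is handed in: The cap stands open side down at rest on the floor of its pocket (within 8 mm sideways, 3 mm in height, 0.1 rad); the cover is held shut by its catch (under 0.04 rad) over the pack, which lies on the bay floor (within 6 mm across, 7 mm along, 4 mm in height, 0.15 rad) (all of step 2 and horizontal distance between lens_cap and cap_pocket below 0.008 m and z of lens_cap in the frame of cap_pocket below 0.003 m and angle between lens_cap's own z axis and vertical below 0.1 rad and linear speed of lens_cap below 0.02 m/s); the robot touches nothing.
It fails at once if the robot touches the lens head (contact force between any of the arm, the fingers and lens_head above 1 N).
It fails at once if one of the bystanders on the bench is pushed more than 20 mm away (distance of any of tape_measure, safety_glasses, combination_square, screwdriver, glue_bottle, marker_pen from where it was at the start of the episode above 0.02 m).
It also fails if it takes over 61 s, if anything falls off the work surface, if the arm or the gripper's body presses on something with over 40 N, if the wrist force passes 120 N, or if a joint passes its speed limit or range.

### The arm

A 6-joint arm with a two-finger parallel gripper is mounted at the origin on a cart in front of the work surface, level with it; the furniture and walls round the work are solid. World frame = base frame: x ahead of the robot, y to its left, z up, the work surface at z = 0. Lengths are in m, angles in rad, forces in N, time in s.
With the tool pointing down it reaches from about 0.25 to 0.775 m from the base axis. Payload 8.9 kg.
Tool frame: the origin (TCP) lies between the finger pads; the fingertips stand 14 mm ahead of it and the grasp point (between the pads) lies 5 mm behind it; z points along the fingers, y is the line along which they close (so a half turn about z gives the same grasp; the last joint's range is limited). The gripper opens to 85 mm and grips with 20 to 120 N. Pads are 22 mm wide; open, the fingers measure 114 mm over their backs; the gripper's body (76 mm by 85 mm) begins 54 mm behind the grasp point. The pads swing forward as they close: fully open they stand 13 mm farther back than shut.
Start: joints at [1.07, 0.291, -0.153, 1.127, 0, 1.431], TCP at [0.186, 0.491, 0.245] pointing down, gripper open.
Joint ranges: [-2.52, 2.52], [-0.91, 1.74], [-1.3, 1.37], [-1.96, 2.02], [-1.52, 1.47], [-3.14, 3.14]. Speed limits (rad/s): [2.22, 2.22, 2.79, 3.14, 3.14, 3.14].

### API

Orientations are given as a unit quaternion [w, x, y, z].
In Python, from workcell import robot gives the robot as it stands.
- The arm moves only by the tool servo_tool, never from a script. Its argument "steps" is a list of rows, each a list of 6 numbers: the shift along the tool's x, y, z each as a share of 25 mm, from -1 to 1, then the turn, a rotation vector about the tool's x, y, z each as a share of 90 degrees, from -1 to 1. In form: [[tx, ty, tz, ax, ay, az], ...]. A call has 1 to 12 rows; each row shifts and turns the commanded pose from where the row before left it, along the tool's axes as they then stand; what a row does not reach is not made up. A row lasts 1/10 s, in which the tool goes at most 50 mm and 8.59 degrees, less where a joint would pass 70% of its speed; a pose out of reach is approached as far as the arm can. A call with a number of a shift or a turn outside -1 to 1 is refused whole. A call with a gripper value outside its range is refused whole. "claw" is the opening, from -1 (shut) to 1 (fully open), set as the call begins (left out, the last holds). The fingers move at their own pace and stop on an object; the grip force is fixed at half the most. Time passes only in rows, so rows that do not move let the fingers close. It gives the time, the measured TCP pose, the force, the opening and the grip force at its end, in the units of the state.
- robot.observe(): the state, without advancing time (a new reading comes with each control period).
- robot.capture(name): name is "scene" or "top" or "wrist"; returns a dict with "color" (480x640x3 uint8, blue, green, red), "fx", "fy", "cx", "cy" (pixels), "rvec" (rotation vector, rad) and "tvec" (3), from world to camera coordinates, as OpenCV has them. Camera axes: x right, y down, z forward; pixel columns grow to the right and rows downward; lengths in m; the calibration is good to about 2 mm. A picture is of the moment at which its call begins. There is no depth.
- robot.sign_off(): hands the job in; it is judged then, once.
The state is a dict: "clock": time; "joint_pos": joint angles; "qvel": joint speeds; "effort": joint torques, N m; "eef_pos": TCP position; "orientation": TCP orientation; "force": force on the tool from outside, world axes, zero at the start; "wrist_torque": the same for the moment, N m; "gripper_width": finger opening in m; "grip_force": force on a finger pad.
Only numpy, scipy, OpenCV 4.12 (cv2) and the standard library are available. Lean on these libraries where they do the work, as an engineer would, in place of code of your own. Each camera call takes 0.05 s, during which the arm holds its last target. There are 200 camera calls.

## Working session

There is one attempt and no reset: what is moved stays moved. The work goes in short steps, Python scripts to look and compute and a tool call to move; the robot and the scene stay as the last step left them, time stands still between calls to the robot, and variables do not carry over. Pictures are saved under pics/ and viewed, at most 10 in all, crops included, and the job is handed in when it is done.

Besides the shell and the picture viewer there is one more tool, called by a JSON object that holds its "name" and its "arguments". servo_tool: Moves the arm, as the interface text tells. Its arguments: {"type":"object","properties":{"steps":{"type":"array"},"claw":{"type":"number"}},"required":["steps"]}

```bash
mkdir -p pics
cat > h.py <<'E'
import numpy as np, cv2
from workcell import robot
def cap(n,f=None):
    c=robot.capture(n)
    c['R']=cv2.Rodrigues(np.array(c['rvec'],float))[0]; c['t']=np.array(c['tvec'],float).ravel()
    c['K']=np.array([[c['fx'],0,c['cx']],[0,c['fy'],c['cy']],[0,0,1.]])
    if f: cv2.imwrite('pics/'+f,c['color'])
    return c
def ray(c,u,v):
    d=c['R'].T@np.linalg.inv(c['K'])@np.array([u,v,1.]); return -c['R'].T@c['t'],d
def onz(c,u,v,z):
    o,d=ray(c,u,v); return o+d*(z-o[2])/d[2]
def proj(c,P):
    p=c['K']@(c['R']@np.array(P,float).T+c['t'][:,None]); return (p[:2]/p[2]).T
def tri(obs):
    A=np.zeros((3,3));b=np.zeros(3)
    for c,u,v in obs:
        o,d=ray(c,u,v);d=d/np.linalg.norm(d);M=np.eye(3)-np.outer(d,d);A+=M;b+=M@o
    return np.linalg.solve(A,b)
E
python3 - <<'E'
from h import *
import pickle
s=cap('scene','scene.png');t=cap('top','top.png');w=cap('wrist','wrist.png')
pickle.dump((s,t,w),open('c.pkl','wb'))
for c in(s,t,w): print(c['fx'],-c['R'].T@c['t'],c['R'][2])
print(robot.observe())
E
```

```text
507.93890076866626 [-0.17249636 -0.80230125  0.56607034] [ 0.60503625  0.68984897 -0.39754185]
489.11324679947535 [ 0.38165323 -0.00301721  1.21255133] [ 0.11478123  0.00192768 -0.99338892]
419.4810496137838 [0.11228657 0.51775038 0.37358146] [ 0.28295708 -0.1084296  -0.9529839 ]
{'clock': 0.15, 'joint_pos': array([ 1.06970444e+00,  2.91122413e-01, -1.53904408e-01,  1.12670564e+00,
        2.48586749e-05,  1.43149457e+00]), 'qvel': array([-0.00053541, -0.00117571,  0.00167905,  0.00132932, -0.00071322,
       -0.00094448]), 'effort': array([ 1.60751282e-03, -5.37367594e+01,  3.31520820e+01,  1.13947320e-02,
       -1.46949264e-04, -1.46583187e-05]), 'eef_pos': array([0.18567019, 0.49075655, 0.24489713]), 'orientation': array([-1.59123275e-04,  1.79910092e-01,  9.83682947e-01, -4.40364628e-04]), 'force': array([ 1.14920191, -0.00143115, -0.09047006]), 'wrist_torque': array([-0.06114695, -0.05444056, -0.02169052]), 'grip_force': 0.0, 'gripper_width': 0.08563948129561472}
```

View pics/top.png

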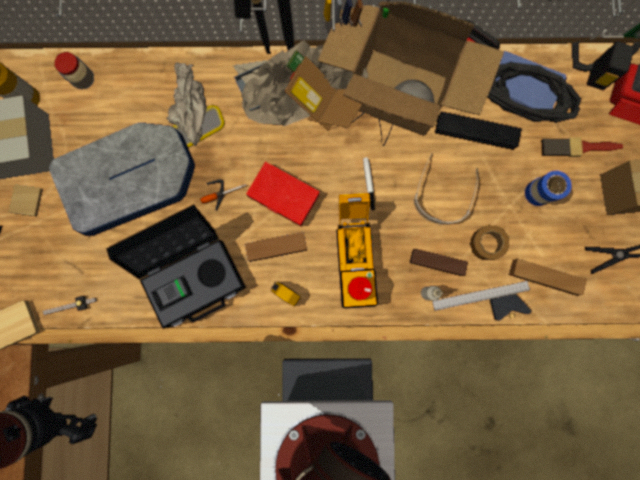

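View pics/scene.png

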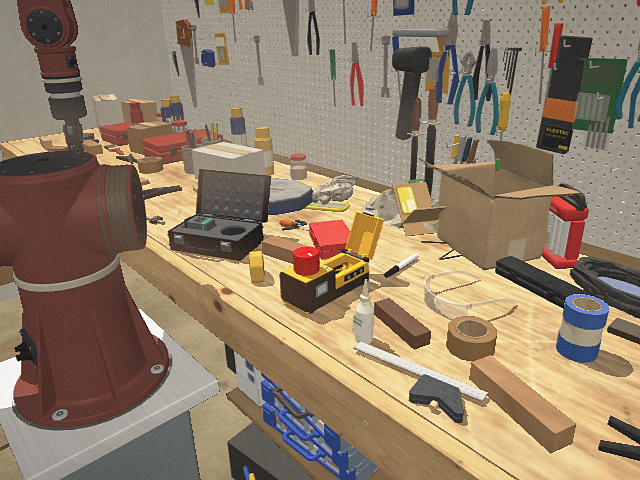

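Run:
```python
from h import *
a=cv2.imread('pics/top.png')
x=cv2.resize(a[200:330,100:250],None,fx=4,fy=4,interpolation=2)[:, :400*2]
y=cv2.resize(a[185:315,330:385],None,fx=4,fy=4,interpolation=2)
cv2.imwrite('pics/crop.png',np.hstack([x[:,:580],y]))
```

```text
(no output)
```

View pics/crop.png

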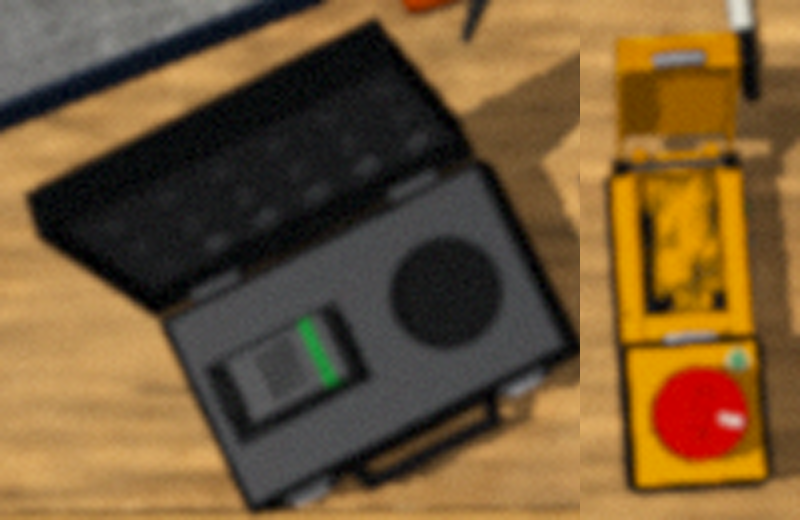

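View pics/wrist.png

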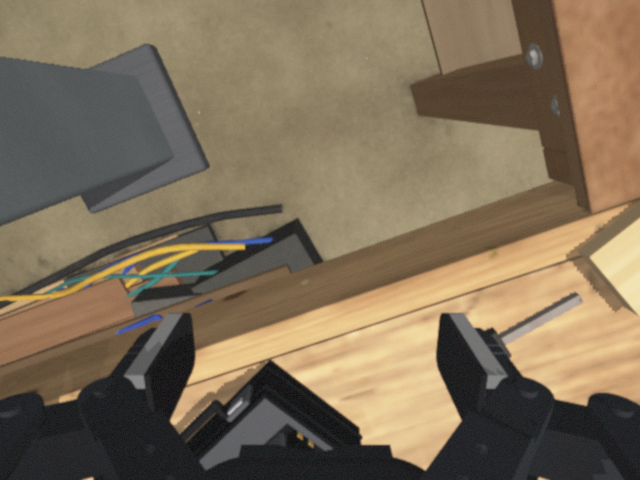

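Run:
```python
from h import *
import pickle
s,t,w=pickle.load(open('c.pkl','rb'))
def red(c,box):
    u0,v0,u1,v1=box;h=cv2.cvtColor(c['color'][v0:v1,u0:u1],cv2.COLOR_BGR2HSV)
    m=(((h[...,0]<6)|(h[...,0]>174))&(h[...,1]>180)&(h[...,2]>90)).astype(np.uint8)
    k,l,st,ce=cv2.connectedComponentsWithStats(m);i=1+st[1:,4].argmax();return st[i]+np.array([u0,v0,0,0,0]),ce[i]+[u0,v0]
print(a:=red(t,(335,268,385,312)), red(s,(285,240,325,280)))
cap0=onz(t,*a[1],.122);print('cap',cap0, proj(s,[cap0]))
P=lambda u,v,z:onz(t,u,v,z)
print('bay',P(330+105/4,185+245/4,.05))
pk=[P(100+u/4,200+v/4,.068) for u,v in((222,370),(245,425),(365,375),(335,310))];print('pack',pk)
print('pocket',P(100+446/4,200+293/4,.052))
cs=[P(100+u/4,200+v/4,.054) for u,v in((160,318),(255,510),(578,350),(482,165))];print('case',cs,np.mean(cs,0))
ls=[P(330+(u-580)/4,185+v/4,z) for u,v,z in((615,175,.056),(740,170,.056),(622,345,.08),(758,335,.08),(632,490,.08),(770,480,.08))];print('laser',np.round(ls,3))
from scipy.spatial.transform import Rotation as R
print(R.from_quat(robot.observe()['orientation'],scalar_first=True).as_matrix().round(3))
```

```text
(array([349, 278,  23,  21, 370]), array([359.24054054, 287.94054054])) (array([293, 246,  28,  30, 666]), array([305.86936937, 260.38888889]))
cap [ 0.41721773 -0.07427151  0.122     ] [[304.04816627 250.27465498]]
bay [ 0.51911585 -0.07356793  0.05      ]
pack [array([0.41304126, 0.39770107, 0.068     ]), array([0.38104034, 0.3833484 , 0.068     ]), array([0.4093182 , 0.31414737, 0.068     ]), array([0.44738919, 0.3325503 , 0.068     ])]
pocket [0.45775273 0.27148958 0.052     ]
case [array([0.44448096, 0.44029666, 0.054     ]), array([0.33152656, 0.38078162, 0.054     ]), array([0.42313796, 0.1923908 , 0.054     ]), array([0.5339467 , 0.25080428, 0.054     ])] [0.43327304 0.31606834 0.054     ]
laser [[ 0.561 -0.032  0.056]
 [ 0.563 -0.107  0.056]
 [ 0.458 -0.034  0.08 ]
 [ 0.463 -0.113  0.08 ]
 [ 0.374 -0.039  0.08 ]
 [ 0.379 -0.118  0.08 ]]
[[-0.935  0.354 -0.   ]
 [ 0.354  0.935 -0.001]
 [ 0.    -0.001 -1.   ]]
```

{"name": "servo_tool", "arguments": {"steps": [[0, 0, 0, 0, 0, 0.095], [0, 0, 0, 0, 0, 0.095], [0, 0, 0, 0, 0, 0.095], [0, 0, 0, 0, 0, 0.095], [0, 0, 0, 0, 0, 0.095], [-0.95, 0.55, 0, 0, 0, 0], [-0.95, 0.55, 0, 0, 0, 0], [-0.95, 0.55, 0, 0, 0, 0], [-0.95, 0.55, 0, 0, 0, 0], [-0.95, 0.55, 0, 0, 0, 0], [-0.95, 0.55, 0, 0, 0, 0], [-0.95, 0.55, 0, 0, 0, 0]], "claw": 1}}

```text
clock: 1.35
eef_pos: [0.3469, 0.3844, 0.2451]
orientation: [-0.0, 0.526, 0.85, -0.0]
force: [0.3, 0.0, 0.1]
gripper_width: 0.0854
grip_force: 0.0
```

{"name": "servo_tool", "arguments": {"steps": [[-0.95, 0.55, 0, 0, 0, 0], [-0.95, 0.55, 0, 0, 0, 0], [-0.9, 0.5, 0, 0, 0, 0], [0, 0, 0, 0, 0, 0], [0, 0, 0, 0, 0, 0]]}}

```text
clock: 1.85
eef_pos: [0.4132, 0.3401, 0.245]
orientation: [-0.0, 0.527, 0.85, -0.0]
force: [-0.6, 0.2, 0.2]
gripper_width: 0.0851
grip_force: 0.0
```

Run:
```python
from h import *
import pickle
w=cap('wrist','w1.png');pickle.dump(w,open('w1.pkl','wb'));print(-w['R'].T@w['t'])
```

```text
[0.37793397 0.40921079 0.37376443]
```

View pics/w1.png

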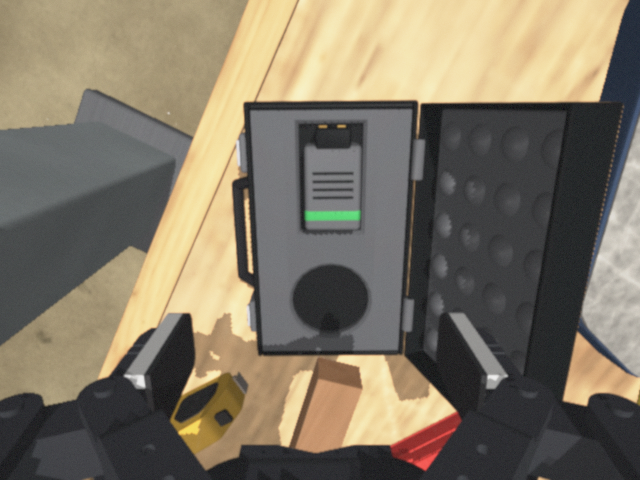

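```bash
cat > pk.py <<'E'
from h import *
def green(w):
    h=cv2.cvtColor(w['color'],cv2.COLOR_BGR2HSV)
    m=((h[...,0]>45)&(h[...,0]<85)&(h[...,1]>120)&(h[...,2]>70)).astype(np.uint8)
    k,l,st,ce=cv2.connectedComponentsWithStats(m);i=1+st[1:,4].argmax()
    c,_=cv2.findContours((l==i).astype(np.uint8),0,2)[:2]
    return cv2.minAreaRect(c[0]),cv2.boxPoints(cv2.minAreaRect(c[0]))
E
python3 - <<'E'
from pk import *
import pickle
w=pickle.load(open('w1.pkl','rb'));t=pickle.load(open('c.pkl','rb'))[1]
r,b=green(w);print(r,green(t)[0])
print('tri',tri([(w,*r[0]),(t,*green(t)[0][0])]))
for q in b: print(onz(w,*q,.068).round(4))
cs=np.array([onz(w,*p,.054) for p in((247,103),(415,101),(403,354),(260,354))]);print(cs.round(4),np.linalg.norm(cs-np.roll(cs,1,0),axis=1),cs.mean(0))
pc=np.array([onz(w,*p,.068) for p in((305,145),(361,145),(361,229.5),(305,229.5))]);print(pc.round(4),np.linalg.norm(pc-np.roll(pc,1,0),axis=1),pc.mean(0))
g=cv2.cvtColor(w['color'],6)[255:345,280:385];m=(g<45).astype(np.uint8)
k,l,st,ce=cv2.connectedComponentsWithStats(m);i=1+st[1:,4].argmax();print(st[i]+[280,255,0,0,0])
cx=st[i][0]+280+st[i][2]/2;cy=st[i][1]+255+st[i][3]/2;print('pocket',onz(w,cx-.5,cy-.5,.052))
E
```

```text
((331.9999694824219, 215.0), (7.999999046325684, 55.99999237060547), 90.0) ((179.00001525878906, 287.5000305175781), (17.8885440826416, 3.130495071411133), 63.43495178222656)
tri [0.42432383 0.34269448 0.06955308]
[0.4046 0.3358 0.068 ]
[0.4422 0.3545 0.068 ]
[0.4451 0.3491 0.068 ]
[0.4073 0.3302 0.068 ]
[[0.3333 0.3866 0.054 ]
 [0.4418 0.4422 0.054 ]
 [0.5404 0.255  0.054 ]
 [0.428  0.1988 0.054 ]] [0.21026595 0.12196477 0.21157374 0.12562833] [0.4358506 0.3206522 0.054    ]
[[0.3839 0.3798 0.068 ]
 [0.4197 0.3977 0.068 ]
 [0.4498 0.3421 0.068 ]
 [0.4116 0.3231 0.068 ]] [0.06314057 0.04006355 0.0631597  0.04261993] [0.41625107 0.36067216 0.068     ]
[ 294  281   67   52 1161]
pocket [0.46017163 0.26550381 0.052     ]
```

{"name": "servo_tool", "arguments": {"steps": [[0.35, 0.25, 1, 0, 0, 0], [0.35, 0.25, 1, 0, 0, 0], [0, 0, 1, 0, 0, 0], [0, 0, 0, 0, 0, 0], [0, 0, 0, 0, 0, 0]], "claw": 0.25}}

```text
clock: 2.4
eef_pos: [0.4158, 0.362, 0.1707]
orientation: [-0.0, 0.526, 0.851, -0.0]
force: [0.5, 0.9, 0.2]
gripper_width: 0.0533
grip_force: 0.0
```

Run:
```python
from pk import *
import pickle
w=cap('wrist','w2.png');pickle.dump(w,open('w2.pkl','wb'));w1=pickle.load(open('w1.pkl','rb'))
r,b=green(w);r1,b1=green(w1);print(r)
print('tri',tri([(w,*r[0]),(w1,*r1[0])]))
for q in b: print(onz(w,*q,.0685).round(4))
```

```text
((317.0, 277.0), (10.0, 70.0), 90.0)
tri [0.42506836 0.34263871 0.06868917]
[0.4054 0.3362 0.0685]
[0.4426 0.3548 0.0685]
[0.4457 0.3491 0.0685]
[0.4082 0.3303 0.0685]
```

View pics/w2.png

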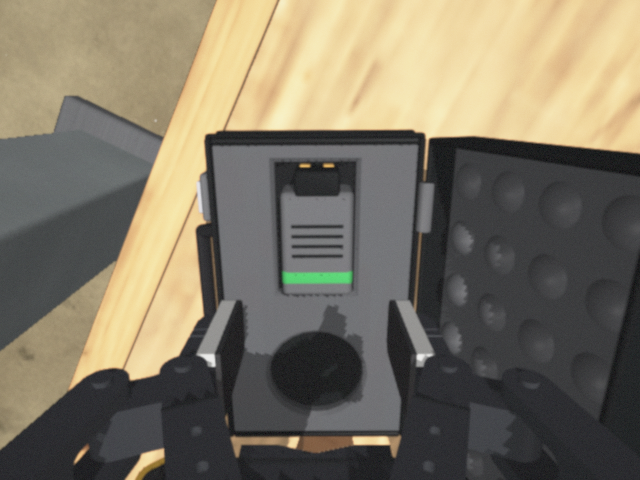

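{"name": "servo_tool", "arguments": {"steps": [[0, 0, 1, 0, 0, 0], [0, 0, 1, 0, 0, 0], [0, 0, 1, 0, 0, 0], [0, 0, 0.8, 0, 0, 0], [0, 0, 0.12, 0, 0, 0], [0, 0, 0, 0, 0, 0], [0, 0, 0, 0, 0, 0]]}}

```text
clock: 3.15
eef_pos: [0.4175, 0.3624, 0.074]
orientation: [0.001, 0.526, 0.85, 0.001]
force: [0.6, -0.3, 0.1]
gripper_width: 0.0534
grip_force: 0.0
```

{"name": "servo_tool", "arguments": {"steps": [[0, 0, 0.08, 0, 0, 0], [0, 0, 0, 0, 0, 0]]}}

```text
clock: 3.35
eef_pos: [0.417, 0.362, 0.071]
orientation: [0.0, 0.526, 0.85, 0.001]
force: [-0.3, -0.8, -0.2]
gripper_width: 0.0535
grip_force: 0.0
```

Run:
```python
from h import *
cap('wrist','w3.png')
```

```text
(no output)
```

View pics/w3.png

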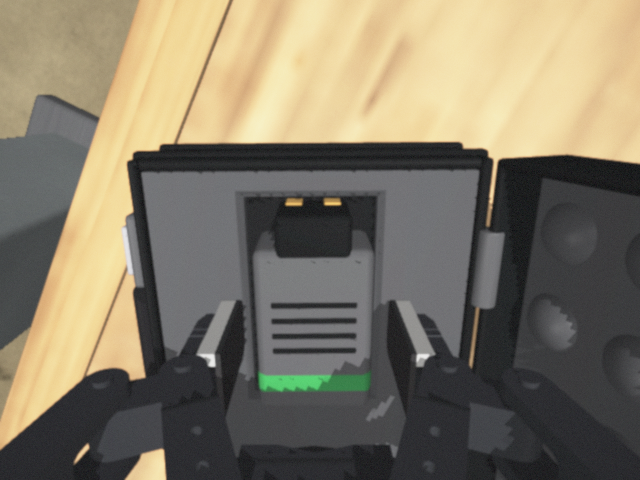

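{"name": "servo_tool", "arguments": {"steps": [[0, 0, 0.08, 0, 0, 0], [0, 0, 0.04, 0, 0, 0], [0, 0, 0, 0, 0, 0]]}}

```text
clock: 3.7
eef_pos: [0.4165, 0.3616, 0.0671]
orientation: [-0.0, 0.526, 0.85, -0.0]
force: [0.3, -0.4, 0.4]
gripper_width: 0.053
grip_force: 0.0
```

{"name": "servo_tool", "arguments": {"steps": [[0, 0, 0.06, 0, 0, 0], [0, 0, 0, 0, 0, 0]]}}

```text
clock: 3.9
eef_pos: [0.4165, 0.3616, 0.0656]
orientation: [-0.0, 0.526, 0.85, -0.0]
force: [-0.8, -0.5, -0.0]
gripper_width: 0.0533
grip_force: 0.0
```

{"name": "servo_tool", "arguments": {"steps": [[0, 0, 0, 0, 0, 0], [0, 0, 0, 0, 0, 0], [0, 0, 0, 0, 0, 0], [0, 0, 0, 0, 0, 0], [0, 0, 0, 0, 0, 0]], "claw": -0.5}}

```text
clock: 4.4
eef_pos: [0.4168, 0.3618, 0.0661]
orientation: [0.0, 0.526, 0.85, 0.0]
force: [0.3, -0.1, 5.1]
gripper_width: 0.0406
grip_force: 61.5
```

{"name": "servo_tool", "arguments": {"steps": [[0, 0, -0.3, 0, 0, 0], [0, 0, -0.6, 0, 0, 0], [0, 0, -1, 0, 0, 0], [0, 0, -1, 0, 0, 0], [0, 0, -1, 0, 0, 0], [0, 0, -1, 0, 0, 0], [0, 0, -1, 0, 0, 0], [0, 0, -1, 0, 0, 0], [0, 0, -0.3, 0, 0, -0.095], [0, 0, 0, 0, 0, -0.095], [0, 0, 0, 0, 0, -0.095], [0, 0, 0, 0, 0, -0.095]]}}

```text
clock: 5.6
eef_pos: [0.4163, 0.3615, 0.2459]
orientation: [-0.0, 0.25, 0.968, -0.0]
force: [-0.1, 0.7, -1.5]
gripper_width: 0.0407
grip_force: 60.8
```

{"name": "servo_tool", "arguments": {"steps": [[0, 0, 0, 0, 0, -0.095], [0, 0, 0, 0, 0, -0.095], [0, 0, 0, 0, 0, -0.095], [0, 0, 0, 0, 0, -0.07], [-0.21, -0.97, 0, 0, 0, 0], [-0.21, -0.97, 0, 0, 0, 0], [-0.21, -0.97, 0, 0, 0, 0], [-0.21, -0.97, 0, 0, 0, 0], [-0.21, -0.97, 0, 0, 0, 0], [-0.21, -0.97, 0, 0, 0, 0], [-0.21, -0.97, 0, 0, 0, 0]]}}

```text
clock: 6.7
eef_pos: [0.461, 0.1928, 0.2459]
orientation: [-0.0, -0.023, 1.0, -0.0]
force: [1.0, -0.4, -1.7]
gripper_width: 0.0406
grip_force: 61.0
```

{"name": "servo_tool", "arguments": {"steps": [[-0.21, -0.97, 0, 0, 0, 0], [-0.21, -0.97, 0, 0, 0, 0], [-0.21, -0.97, 0, 0, 0, 0], [-0.21, -0.97, 0, 0, 0, 0], [-0.21, -0.97, 0, 0, 0, 0], [-0.21, -0.97, 0, 0, 0, 0], [0, 0, 0, 0, 0, 0], [0, 0, 0, 0, 0, 0], [0, 0, 0, 0, 0, 0]]}}

```text
clock: 7.6
eef_pos: [0.4991, 0.0506, 0.2458]
orientation: [-0.0, -0.023, 1.0, 0.0]
force: [0.2, 0.5, -1.1]
gripper_width: 0.0407
grip_force: 61.1
```

Run:
```python
from h import *
import pickle
w=cap('wrist','w4.png');pickle.dump(w,open('w4.pkl','wb'));print(-w['R'].T@w['t'])
```

```text
[0.42074564 0.0463031  0.3746005 ]
```

View pics/w4.png

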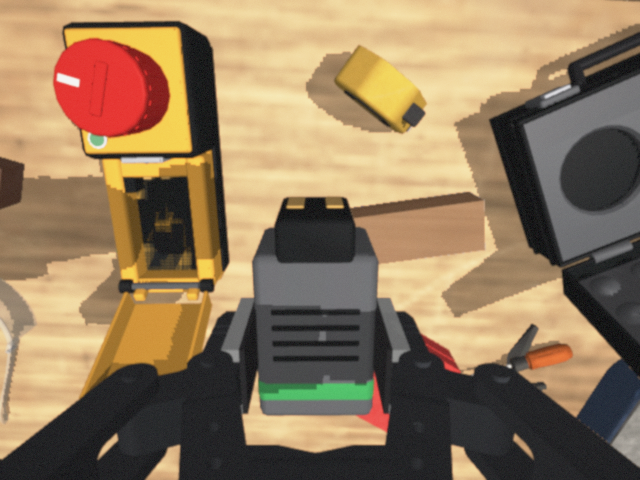

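Run:
```python
from h import *
import pickle
w=pickle.load(open('w4.pkl','rb'))
hsv=cv2.cvtColor(w['color'],cv2.COLOR_BGR2HSV)
f=lambda u,v,z:onz(w,u,v,z)[:2].round(4)
# profiles
for v in(60,140,190,205,220,235,250,262):
    print(v,' '.join(f"{u}:{hsv[v,u,0]}/{hsv[v,u,1]}/{hsv[v,u,2]}" for u in range(60 if v<150 else 100,236,4)))
print('hinge ends',f(120,286,.058),f(211,286,.058),'mid',f(165.5,286,.058))
print('turret',[f(u,v,.08) for u,v in((66,25),(180,27),(193,155),(84,154))])
r=((((hsv[...,0]<6)|(hsv[...,0]>174))&(hsv[...,1]>180)&(hsv[...,2]>150))[:200,:250]).astype(np.uint8)
c=max(cv2.findContours(r,0,1)[0],key=cv2.contourArea);print(cv2.boundingRect(c),cv2.fitEllipse(cv2.convexHull(c)),f(97,87,.122))
```

```text
60 60:0/198/224 64:1/200/227 68:1/198/228 72:1/197/228 76:1/196/228 80:0/195/229 84:1/196/229 88:1/196/229 92:1/199/229 96:1/201/223 100:1/201/223 104:1/196/229 108:1/195/230 112:1/197/230 116:1/198/231 120:1/199/231 124:1/195/231 128:1/194/231 132:1/199/218 136:1/198/165 140:0/197/131 144:1/200/131 148:0/198/130 152:5/192/141 156:22/172/243 160:23/167/245 164:23/167/245 168:23/168/245 172:23/168/245 176:24/164/245 180:21/174/240 184:17/85/57 188:0/8/32 192:45/20/25 196:98/32/32 200:30/75/17 204:150/32/16 208:105/19/27 212:18/93/63 216:18/97/223 220:17/98/226 224:18/97/228 228:18/95/229 232:18/96/229
140 60:17/98/218 64:17/99/220 68:17/101/218 72:16/104/215 76:16/103/218 80:16/103/190 84:20/178/234 88:22/49/243 92:66/85/187 96:67/85/188 100:67/85/187 104:46/13/223 108:22/169/243 112:23/172/245 116:23/172/245 120:23/171/245 124:23/172/245 128:23/169/245 132:23/170/245 136:23/170/245 140:23/170/245 144:23/169/245 148:23/169/245 152:24/168/245 156:24/165/245 160:23/168/245 164:24/169/245 168:23/168/245 172:23/169/245 176:23/168/245 180:24/167/246 184:23/167/246 188:22/170/244 192:21/74/
[... 2685 characters left out ...]
8/181/179 132:18/182/164 136:18/180/166 140:18/182/164 144:18/179/160 148:19/131/101 152:36/32/40 156:60/6/42 160:18/59/56 164:20/82/62 168:19/85/75 172:20/102/70 176:15/55/56 180:19/161/155 184:19/152/129 188:19/146/122 192:13/55/42 196:18/175/157 200:24/167/246 204:24/168/246 208:24/168/246 212:20/178/235 216:18/183/164 220:18/173/152 224:60/21/36 228:14/86/98 232:20/87/240
hinge ends [ 0.5719 -0.1073] [ 0.5683 -0.0325] mid [ 0.5701 -0.0699]
turret [array([ 0.3812, -0.114 ]), array([ 0.3789, -0.0418]), array([ 0.4592, -0.0367]), array([ 0.4621, -0.1122])]
(54, 39, 98, 98) ((102.55055236816406, 87.03333282470703), (90.79190826416016, 104.67414093017578), 136.3214111328125) [ 0.4181 -0.0778]
```

{"name": "servo_tool", "arguments": {"steps": [[-0.6, -0.6, 0, 0, 0, 0], [-0.6, -0.6, 0, 0, 0, 0], [0, 0, 0, 0, 0, 0], [0, 0, 0, 0, 0, 0], [0, 0, 0, 0, 0, 0]]}}

```text
clock: 8.15
eef_pos: [0.5302, 0.0222, 0.2457]
orientation: [-0.0, -0.024, 1.0, 0.0]
force: [-0.1, -0.0, -1.1]
gripper_width: 0.0403
grip_force: 61.1
```

Run:
```python
from h import *
import pickle
w=cap('wrist','w5.png');pickle.dump(w,open('w5.pkl','wb'));print(-w['R'].T@w['t'])
a=pickle.load(open('w4.pkl','rb'))['color'];b=w['color']
cv2.imwrite('pics/lz.png',np.hstack([cv2.resize(x,None,fx=2,fy=2,interpolation=2) for x in(a[20:310,50:240],b[0:290,60:250])])[:600,:800])
```

```text
[0.45188357 0.01790249 0.37455649]
```

View pics/lz.png

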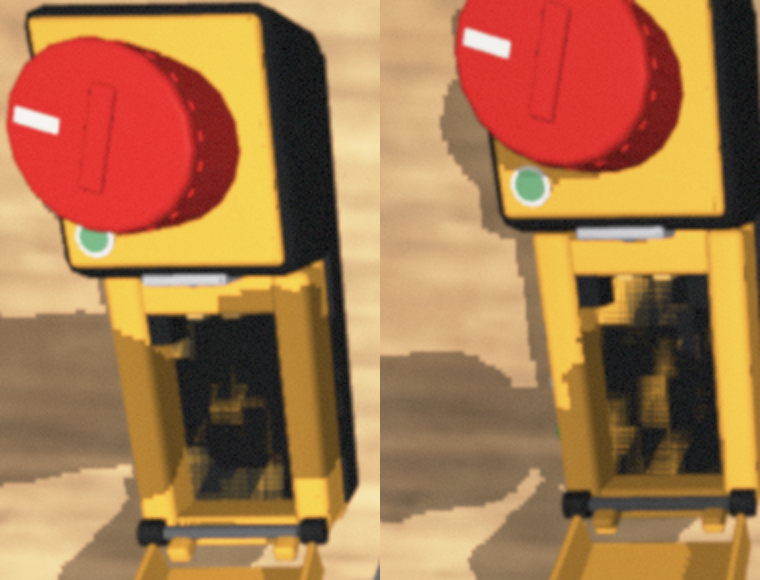

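Run:
```python
from h import *
import pickle
a=pickle.load(open('w4.pkl','rb'));b=pickle.load(open('w5.pkl','rb'));s,t,_=pickle.load(open('c.pkl','rb'))
print('hinge L',tri([(a,119+6,285),(b,151.5+6,251)]),'R',tri([(a,214-6,285),(b,247.5-6,251)]))
print('green',tri([(a,97.5,139.5),(b,135,93)]))
f=lambda c,u,v,z:onz(c,u,v,z)[:2].round(4)
print('hinge@58',f(a,166.5,285,.058),f(b,199.5,251,.058))
print('bay lat w5 in',f(b,159,200,.056),f(b,231,200,.056),'out',f(b,144,200,.056),f(b,248,200,.056))
print('turret w4',[f(a,50+u/2,20+v/2,.08) for u,v in((28,8),(262,6),(285,270),(72,272))])
print('turret w5 bottom corners',[f(b,60+(u-380)/2,v/2,.08) for u,v in((727,220),(503,224))])
def disc(c,box):
    h=cv2.cvtColor(c['color'],40)[box[1]:box[3],box[0]:box[2]]
    m=(((h[...,0]<6)|(h[...,0]>174))&(h[...,1]>170)&(h[...,2]>195)).astype(np.uint8)
    m=cv2.morphologyEx(m,3,np.ones((15,15)));q=max(cv2.findContours(m,0,1)[0],key=cv2.contourArea)
    e=cv2.fitEllipse(cv2.convexHull(q));return np.array(e[0])+box[:2],e[1]
d=disc(a,(40,25,200,150));print(d,'cap',f(a,*d[0],.122))
dt=disc(t,(335,268,385,312));print(dt,f(t,*dt[0],.122),'tri',tri([(a,*d[0]),(t,*dt[0])]))
```

```text
hinge L [ 0.57023919 -0.10237281  0.05927634] R [ 0.5691887  -0.03608784  0.05403503]
green [ 0.45147887 -0.10109651  0.08179922]
hinge@58 [ 0.5691 -0.069 ] [ 0.5692 -0.0692]
bay lat w5 in [ 0.5294 -0.0996] [ 0.5267 -0.0438] out [ 0.5299 -0.1112] [ 0.526  -0.0307]
turret w4 [array([ 0.3807, -0.1152]), array([ 0.3766, -0.041 ]), array([ 0.4592, -0.0371]), array([ 0.4635, -0.111 ])]
turret w5 bottom corners [array([ 0.459 , -0.0367]), array([ 0.4639, -0.1121])]
(array([102.03504944,  87.40874863]), (89.08615112304688, 104.98209381103516)) cap [ 0.4181 -0.075 ]
(array([359.60089111, 287.95454407]), (20.50323486328125, 21.013914108276367)) [ 0.4172 -0.0751] tri [ 0.41766891 -0.07515623  0.12148134]
```

Run:
```python
from pk import *
import pickle
o=np.array([.5302,.0222]);b=pickle.load(open('w5.pkl','rb'))
th=np.deg2rad(182.75);X=np.array([np.cos(th),np.sin(th)]);Y=np.array([-np.sin(th),np.cos(th)])*-1
print('R',Y)
g=cv2.cvtColor(b['color'],6)
z=.2477
for n,(u,v) in dict(bl=(256,234),br=(377,234),).items():
    d=onz(b,u,v,z)[:2]-o;print(n,d@X,d@Y)
r,bx=green(b);print(r)
for q in bx:
    d=onz(b,*q,z)[:2]-o;print(d@X,d@Y)
print([int(x) for x in g[205:260:2,270]]); print([int(x) for x in g[300,240:400:3]])
print(robot.observe()['eef_pos'])
```

```text
R [-0.04797813  0.99884839]
bl 0.038865099201168686 -0.019272329741816776
br 0.03886583269574484 0.01905781680905283
((315.5, 390.5), (17.0, 113.0), 90.0)
-0.01642362322698115 -0.02055949991733873
-0.016426266383605902 0.019741179469320327
-0.023681554519740942 0.02003869448961505
-0.023678418001564075 -0.020853090259083665
[192, 187, 186, 182, 183, 185, 190, 195, 191, 190, 186, 134, 53, 51, 50, 56, 51, 52, 50, 54, 54, 54, 54, 57, 60, 76, 91, 99]
[106, 101, 103, 103, 100, 76, 95, 106, 108, 109, 108, 110, 110, 109, 110, 108, 109, 113, 109, 110, 108, 109, 110, 110, 112, 111, 110, 110, 113, 113, 110, 111, 109, 109, 108, 112, 113, 110, 110, 112, 111, 113, 111, 111, 101, 90, 97, 102, 104, 107, 111, 126, 125, 124]
[0.53021453 0.02214617 0.24581871]
```

Run:
```python
from pk import *
import pickle
o=np.array([.5302,.0222]);b=pickle.load(open('w5.pkl','rb'))
th=np.deg2rad(182.75);X=np.array([np.cos(th),np.sin(th)])
g=cv2.cvtColor(b['color'],6)
for u in(259,263,267,366,370,374,310): print(u,[(v,int(g[v,u])) for v in range(190,266,3)])
for v in(198,200,204,212,222,228,232,240,246,256,262): print(v,[((onz(b,316,v,z)[:2]-o)@X).round(4) for z in(.248,.244,.236,.212)])
print('rear',[int(x) for x in g[395:430:2,316]],[((onz(b,316,v,.248)[:2]-o)@X).round(4) for v in(400,405,410,414)])
w=pickle.load(open('w2.pkl','rb'));g=cv2.cvtColor(w['color'],6)
for u in(286,290,344,348): print(u,[(v,int(g[v,u])) for v in range(170,204,2)])
print('rear',[(v,int(g[v,317])) for v in range(280,300)])
o=np.array([.4168,.3618]);X=np.array([-.454,.891])
print([(v,((onz(w,317,v,.0685)[:2]-o)@X).round(4)) for v in(180,184,188,192,286,288,290,292,294)])
```

```text
259 [(190, 176), (193, 174), (196, 176), (199, 186), (202, 169), (205, 152), (208, 144), (211, 135), (214, 127), (217, 126), (220, 109), (223, 95), (226, 80), (229, 77), (232, 99), (235, 194), (238, 215), (241, 190), (244, 114), (247, 61), (250, 54), (253, 60), (256, 81), (259, 96), (262, 104), (265, 106)]
263 [(190, 186), (193, 184), (196, 187), (199, 197), (202, 201), (205, 199), (208, 193), (211, 187), (214, 185), (217, 189), (220, 192), (223, 189), (226, 188), (229, 181), (232, 160), (235, 89), (238, 56), (241, 55), (244, 58), (247, 51), (250, 53), (253, 64), (256, 85), (259, 101), (262, 107), (265, 111)]
267 [(190, 188), (193, 184), (196, 188), (199, 197), (202, 200), (205, 193), (208, 190), (211, 184), (214, 182), (217, 190), (220, 190), (223, 191), (226, 188), (229, 91), (232, 55), (235, 53), (238, 56), (241, 54), (244, 55), (247, 57), (250, 59), (253, 63), (256, 84), (259, 100), (262, 107), (265, 109)]
366 [(190, 143), (193, 143), (196, 144), (199, 146), (202, 147), (205, 147), (208, 146), (211, 146), (214, 146), (217, 147), (220, 150), (223, 147), (226, 142), (229, 130), (23
[... 2739 characters left out ...]
(202, 126)]
348 [(170, 45), (172, 48), (174, 43), (176, 48), (178, 43), (180, 50), (182, 47), (184, 51), (186, 71), (188, 74), (190, 77), (192, 101), (194, 116), (196, 123), (198, 125), (200, 127), (202, 127)]
rear [(280, 166), (281, 165), (282, 160), (283, 145), (284, 131), (285, 123), (286, 125), (287, 122), (288, 122), (289, 126), (290, 127), (291, 122), (292, 116), (293, 104), (294, 86), (295, 83), (296, 95), (297, 112), (298, 114), (299, 114)]
[(180, np.float64(0.0372)), (184, np.float64(0.035)), (188, np.float64(0.0327)), (192, np.float64(0.0305)), (286, np.float64(-0.0269)), (288, np.float64(-0.0282)), (290, np.float64(-0.0295)), (292, np.float64(-0.0308)), (294, np.float64(-0.0321))]
```

{"name": "servo_tool", "arguments": {"steps": [[0.06, -0.93, 0, 0, 0, 0], [0.06, -0.93, 0, 0, 0, 0], [0.06, -0.93, 0, 0, 0, 0], [0.07, -0.93, 0, 0, 0, 0], [0, 0, 1, 0, 0, 0], [0, 0, 1, 0, 0, 0], [0, 0, 1, 0, 0, 0], [0, 0, 1, 0, 0, 0], [0, 0, 1, 0, 0, 0], [0, 0, 0.3, 0, 0, 0], [0, 0, 0, 0, 0, 0], [0, 0, 0, 0, 0, 0]]}}

```text
clock: 9.4
eef_pos: [0.5295, -0.0717, 0.1144]
orientation: [0.001, -0.023, 1.0, -0.0]
force: [1.0, 0.0, -1.9]
gripper_width: 0.0406
grip_force: 61.2
```

Run:
```python
from h import *
import pickle
w=cap('wrist','w6.png');pickle.dump(w,open('w6.pkl','wb'));o=robot.observe();print(o['eef_pos'],o['orientation'],o['force'])
```

```text
[ 0.52974202 -0.07184012  0.11463211] [ 9.32911099e-04 -2.34419845e-02  9.99724723e-01 -2.85016965e-04] [ 0.52978685 -0.53497641 -1.63340491]
```

View pics/w6.png

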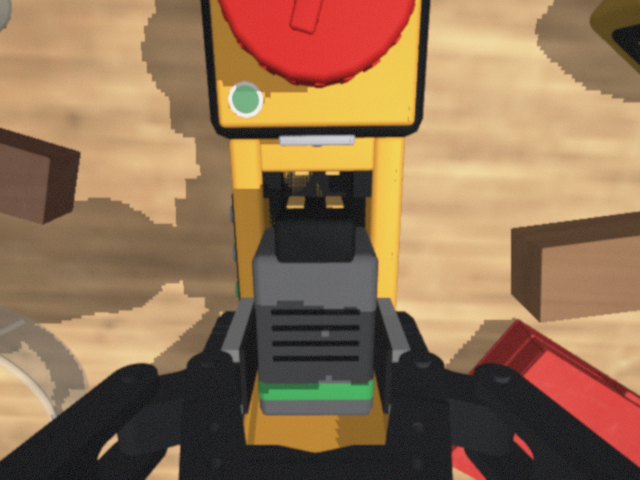

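{"name": "servo_tool", "arguments": {"steps": [[0, 0, 0.4, 0, 0, 0], [0, 0, 0.4, 0, 0, 0], [0, 0, 0.3, 0, 0, 0], [0, 0, 0.2, 0, 0, 0], [0, 0, 0.1, 0, 0, 0], [0, 0, 0, 0, 0, 0], [0, 0, 0, 0, 0, 0]]}}

```text
clock: 10.15
eef_pos: [0.5291, -0.0718, 0.0785]
orientation: [0.0, -0.023, 1.0, -0.0]
force: [-0.3, -0.1, -1.3]
gripper_width: 0.0404
grip_force: 61.2
```

{"name": "servo_tool", "arguments": {"steps": [[0.02, 0, 0.12, 0, 0, 0], [0, 0, 0.1, 0, 0, 0], [0, 0, 0.06, 0, 0, 0], [0, 0, 0, 0, 0, 0], [0, 0, 0, 0, 0, 0]]}}

```text
clock: 10.65
eef_pos: [0.5284, -0.0718, 0.0713]
orientation: [-0.0, -0.023, 1.0, -0.0]
force: [0.2, -0.1, -1.0]
gripper_width: 0.0404
grip_force: 61.2
```

{"name": "servo_tool", "arguments": {"steps": [[0, 0, 0.05, 0, 0, 0], [0, 0, 0.03, 0, 0, 0], [0, 0, 0, 0, 0, 0], [0, 0, 0, 0, 0, 0]]}}

```text
clock: 11.05
eef_pos: [0.5286, -0.0719, 0.0701]
orientation: [0.0, -0.023, 1.0, -0.0]
force: [-3.5, 0.3, 7.4]
gripper_width: 0.0406
grip_force: 62.3
```

{"name": "servo_tool", "arguments": {"steps": [[0, 0, 0, 0, 0, 0], [0, 0, 0, 0, 0, 0], [0, 0, 0, 0, 0, 0], [0, 0, -0.5, 0, 0, 0], [0, 0, -1, 0, 0, 0], [0, 0, -1, 0, 0, 0], [0, 0, -1, 0, 0, 0], [0, 0, -1, 0, 0, 0], [0, 0, -1, 0, 0, 0], [0, 0, -1, 0, 0, 0], [0, 0, 0, 0, 0, 0], [0, 0, 0, 0, 0, 0]], "claw": 0.3}}

```text
clock: 12.25
eef_pos: [0.5287, -0.0719, 0.2328]
orientation: [0.001, -0.023, 1.0, -0.0]
force: [0.3, 0.5, -0.1]
gripper_width: 0.0555
grip_force: 0.0
```

Run:
```python
from pk import *
w=cap('wrist','w7.png');print(robot.observe()['eef_pos'])
r,b=green(w);c=onz(w,*r[0],.072)[:2];h=np.array([.5692,-.0691]);Y=np.array([-.9988,-.0495]);X=np.array([-Y[1],Y[0]])*-1
print(r,c,(c-h)@Y-.092+.045,(c-h)@X)
for q in b: print(onz(w,*q,.072)[:2])
```

```text
[ 0.5281883  -0.07175764  0.23184407]
((315.5591735839844, 243.7534942626953), (8.507684707641602, 57.045108795166016), 88.9583740234375) [ 0.54838797 -0.07133319] -0.026102396810711595 -0.0012003095477104652
[ 0.54651127 -0.09221886]
[ 0.54375569 -0.05088737]
[ 0.55027527 -0.05032941]
[ 0.55305466 -0.0919309 ]
```

{"name": "servo_tool", "arguments": {"steps": [[-1, 0, 0, 0, 0, 0], [-1, 0, 0, 0, 0, 0], [-1, 0, 0, 0, 0, 0], [-1, 0, 0, 0, 0, 0], [-1, 0, 0, 0, 0, 0], [-0.6, 0, 0, 0, 0, 0], [0, 0, 0, 0, 0, 0], [0, 0, 0, 0, 0, 0]], "claw": -1}}

```text
clock: 13.1
eef_pos: [0.6674, -0.0651, 0.2306]
orientation: [-0.001, -0.023, 1.0, 0.0]
force: [-0.1, -0.8, 0.4]
gripper_width: 0.0002
grip_force: 0.0
```

Run:
```python
from h import *
w=cap('wrist','w8.png');print(robot.observe()['eef_pos'],robot.observe()['gripper_width'])
t=cap('top','t2.png');print('lip',onz(t,355,199.5,.15))
# steel lip / cover top edge in wrist view: yellow mask extents
h=cv2.cvtColor(w['color'],40);m=((h[...,0]>14)&(h[...,0]<30)&(h[...,1]>140)).astype(np.uint8)
ys,xs=np.where(m[:,200:440]);print(ys.min(),ys.max())
for v in range(150,330,12): 
    q=np.where(m[v])[0]; print(v,(q.min(),q.max(),len(q)) if len(q) else None, end=' ')
```

```text
[ 0.6672146  -0.06520668  0.23102155] -5.0018633732438815e-05
lip [ 0.61143186 -0.06649067  0.15      ]
0 185
150 (np.int64(252), np.int64(386), 79) 162 (np.int64(253), np.int64(384), 77) 174 (np.int64(255), np.int64(383), 129) 186 None 198 None 210 None 222 None 234 None 246 None 258 None 270 None 282 None 294 None 306 None 318 None
```

{"name": "servo_tool", "arguments": {"steps": [[0, 0, 1, 0, 0, 0], [0, 0, 1, 0, 0, 0], [0, 0, 1, 0, 0, 0], [0, 0, 0.8, 0, 0, 0], [0, 0, 0, 0, 0, 0], [0, 0, 0, 0, 0, 0], [0.4, 0, 0, 0, 0, 0], [0.4, 0, 0, 0, 0, 0], [0.4, 0, 0, 0, 0, 0], [0.4, 0, 0, 0, 0, 0]]}}

```text
clock: 14.2
eef_pos: [0.6291, -0.0675, 0.1391]
orientation: [0.002, -0.023, 1.0, -0.0]
force: [1.7, 0.4, 0.7]
gripper_width: -0.0002
grip_force: 0.4
```

{"name": "servo_tool", "arguments": {"steps": [[0.4, 0, 0, 0, 0, 0], [0.4, 0, 0, 0, 0, 0], [0.4, 0, 0, 0, 0, 0], [0.4, 0, 0, 0, 0, 0], [0.4, 0, 0, 0, 0, 0], [0.4, 0, 0, 0, 0, 0], [0.4, 0, 0, 0, 0, 0], [0.4, 0, 0, 0, 0, 0], [0, 0, 0, 0, 0, 0], [0, 0, 0, 0, 0, 0], [0, 0, 0, 0, 0, 0]]}}

```text
clock: 15.3
eef_pos: [0.5488, -0.071, 0.1368]
orientation: [0.0, -0.023, 1.0, -0.0]
force: [0.2, 0.4, 0.3]
gripper_width: 0.0001
grip_force: 0.0
```

```bash
cat > cov.py <<'E'
from h import *
import sys
s=cap('scene',sys.argv[1]+'s.png');t=cap('top',sys.argv[1]+'t.png');w=cap('wrist',sys.argv[1]+'w.png')
# expected pad positions in images for cover angles; darkness along pad line
hz=np.array([.5692,-.0691,.058]);Y=np.array([-.9988,-.0495,0]);Z=np.array([0,0,1.])
for th in(0,.1,.5,.9,1.2,1.57,2.):
    d=Y*np.cos(th)+Z*np.sin(th);n=-Y*np.sin(th)+Z*np.cos(th)
    P=hz+.076*d+.0225*n
    o=[]
    for c in(s,t,w):
        u,v=proj(c,[P])[0]; ok=2<u<637 and 2<v<477
        o.append((int(u),int(v),c['color'][int(v),int(u)].tolist() if ok else None))
    print(th,o)
print(robot.observe()['eef_pos'],robot.observe()['force'])
E
python3 cov.py a
```

```text
0 [(331, 256, [60, 64, 122]), (356, 255, [34, 47, 111]), (317, 157, [30, 36, 42])]
0.1 [(332, 253, [54, 57, 175]), (357, 254, [33, 44, 111]), (318, 166, [52, 131, 185])]
0.5 [(337, 239, [69, 199, 244]), (357, 245, [35, 46, 114]), (318, 223, [74, 73, 72])]
0.9 [(345, 228, [66, 67, 65]), (356, 232, [35, 47, 114]), (318, 308, [31, 26, 29])]
1.2 [(352, 223, [52, 53, 51]), (356, 222, [34, 41, 109]), (318, 373, [37, 35, 35])]
1.57 [(361, 221, [144, 205, 236]), (355, 209, [33, 45, 110]), (318, 432, [124, 168, 206])]
2.0 [(370, 224, [154, 213, 239]), (354, 198, [29, 37, 101]), (318, 459, [28, 24, 20])]
[ 0.54867432 -0.0708532   0.13668039] [7.68917213e-04 7.83284259e-01 5.99479004e-02]
```

Run:
```python
import cv2,numpy as np
w=cv2.imread('pics/aw.png');h=cv2.cvtColor(w,40)
m=((h[...,0]>14)&(h[...,0]<30)&(h[...,1]>140))
for v in range(60,320,8):
    q=np.where(m[v,180:460])[0]+180
    print(v,(q.min(),q.max(),len(q)) if len(q) else None,h[v,300].tolist(),h[v,318].tolist(),h[v,340].tolist())
s=cv2.imread('pics/as.png');hs=cv2.cvtColor(s,40)
ms=((hs[...,0]>14)&(hs[...,0]<30)&(hs[...,1]>140))
for v in range(205,300,6):
    q=np.where(ms[v,270:390])[0]+270; print(v,(q.min(),q.max(),len(q)) if len(q) else None)
```

```text
60 (np.int64(226), np.int64(406), 154) [20, 176, 230] [20, 175, 230] [21, 171, 231]
68 (np.int64(227), np.int64(406), 180) [20, 177, 231] [20, 175, 230] [21, 175, 230]
76 (np.int64(230), np.int64(375), 111) [18, 157, 91] [18, 148, 79] [19, 143, 64]
84 None [90, 12, 42] [90, 4, 62] [135, 7, 70]
92 (np.int64(238), np.int64(396), 89) [135, 3, 175] [135, 6, 176] [130, 4, 177]
100 (np.int64(236), np.int64(397), 162) [20, 174, 228] [20, 175, 226] [21, 175, 230]
108 (np.int64(236), np.int64(396), 161) [20, 177, 231] [20, 175, 232] [20, 175, 232]
116 (np.int64(237), np.int64(396), 160) [20, 178, 231] [20, 176, 232] [20, 177, 231]
124 (np.int64(238), np.int64(395), 146) [18, 170, 180] [18, 189, 144] [18, 178, 132]
132 (np.int64(238), np.int64(395), 57) [16, 101, 124] [16, 84, 103] [13, 34, 91]
140 (np.int64(239), np.int64(395), 57) [143, 6, 184] [143, 6, 185] [114, 7, 189]
148 (np.int64(238), np.int64(402), 83) [120, 2, 131] [120, 2, 130] [120, 4, 125]
156 (np.int64(226), np.int64(410), 108) [150, 32, 24] [120, 28, 27] [130, 26, 29]
164 (np.int64(224), np.int64(412), 189) [18, 182, 184] [18, 
[... 1345 characters left out ...]
(np.int64(246), np.int64(391), 108) [30, 3, 93] [0, 15, 34] [18, 182, 211]
308 (np.int64(248), np.int64(390), 103) [30, 8, 93] [138, 41, 31] [18, 182, 165]
316 (np.int64(250), np.int64(388), 63) [0, 0, 89] [0, 8, 32] [15, 15, 33]
205 (np.int64(307), np.int64(307), 1)
211 (np.int64(335), np.int64(335), 1)
217 None
223 None
229 None
235 (np.int64(322), np.int64(336), 15)
241 (np.int64(333), np.int64(350), 18)
247 (np.int64(337), np.int64(362), 26)
253 (np.int64(353), np.int64(367), 15)
259 (np.int64(326), np.int64(360), 3)
265 (np.int64(320), np.int64(368), 19)
271 (np.int64(282), np.int64(369), 42)
277 (np.int64(293), np.int64(368), 43)
283 (np.int64(335), np.int64(346), 12)
289 None
295 None
```

{"name": "servo_tool", "arguments": {"steps": [[0, 0, 0, 0, 0, 0], [0, 0, 0, 0, 0, 0], [0, 0, 0, 0, 0, 0], [0, 0, 0, 0, 0, 0], [0, 0, 0, 0, 0, 0]]}}

```text
clock: 15.95
eef_pos: [0.5484, -0.0709, 0.1368]
orientation: [0.0, -0.023, 1.0, -0.0]
force: [-0.3, 0.5, -0.1]
gripper_width: 0.0008
grip_force: 0.0
```

```bash
cat > pad.py <<'E'
from h import *
from scipy.optimize import brentq
w=cap('wrist','p.png');h=cv2.cvtColor(w['color'],40);m=((h[...,0]>14)&(h[...,0]<30)&(h[...,1]>140))
r=[v for v in range(90,400) if not m[v,295:340].any() and m[v,225:290].sum()>8 and m[v,345:412].sum()>8]
print(r)
hz=np.array([.5692,-.0691,.058]);Y=np.array([-.9988,-.0495,0]);Z=np.array([0,0,1.])
for th in(0,.03,.06,.1,.15,.2,.3,.4,.5,.6):
    d=Y*np.cos(th)+Z*np.sin(th);n=-Y*np.sin(th)+Z*np.cos(th)
    print(th,[proj(w,[hz+r*d+.0225*n])[0].round(0).tolist() for r in(.0,.076,.098)])
print(robot.observe()['eef_pos'])
E
python3 pad.py
```

```text
[91, 92, 93, 94, 95, 96, 97, 98, 99, 100, 101, 102, 103, 104, 105, 106, 107, 108, 109, 110, 111, 134, 135, 136, 137, 138, 139, 140, 141, 142, 143, 144, 145, 146, 147, 148, 149, 150, 151, 152, 153, 154, 155, 156, 157, 158, 159, 160, 161, 162, 163, 164, 165, 166, 167, 168, 169, 170, 171, 172, 173, 174, 175, 176, 177, 178, 179, 180, 181, 182, 183, 184, 185, 186, 187, 188, 189, 190, 191, 192, 193, 194, 195, 196, 197, 198, 199, 200, 310, 311, 312, 313]
0 [[318.0, 314.0], [318.0, 159.0], [318.0, 106.0]]
0.03 [[318.0, 316.0], [318.0, 161.0], [318.0, 108.0]]
0.06 [[318.0, 317.0], [318.0, 164.0], [318.0, 110.0]]
0.1 [[318.0, 318.0], [318.0, 167.0], [318.0, 113.0]]
0.15 [[318.0, 320.0], [318.0, 172.0], [318.0, 118.0]]
0.2 [[318.0, 322.0], [318.0, 178.0], [318.0, 124.0]]
0.3 [[318.0, 325.0], [318.0, 191.0], [318.0, 138.0]]
0.4 [[318.0, 328.0], [318.0, 207.0], [318.0, 156.0]]
0.5 [[318.0, 331.0], [318.0, 224.0], [319.0, 178.0]]
0.6 [[318.0, 333.0], [319.0, 244.0], [319.0, 203.0]]
[ 0.54840222 -0.07086871  0.13681175]
```

{"name": "servo_tool", "arguments": {"steps": [[0.8, 0, 0, 0, 0, 0], [0.8, 0, 0, 0, 0, 0], [0.6, 0, 0, 0, 0, 0], [0, 0, 0.5, 0, 0, 0], [0, 0, 0.5, 0, 0, 0], [0, 0, 0.2, 0, 0, 0], [0, 0, 0, 0, 0, 0], [0, 0, 0, 0, 0, 0]]}}

```text
clock: 16.8
eef_pos: [0.4937, -0.0735, 0.1071]
orientation: [0.0, -0.023, 1.0, -0.0]
force: [-0.0, 0.5, -0.8]
gripper_width: -0.0001
grip_force: 0.0
```

{"name": "servo_tool", "arguments": {"steps": [[0, 0, 0.1, 0, 0, 0], [0, 0, 0.1, 0, 0, 0], [0, 0, 0.1, 0, 0, 0], [0, 0, 0.05, 0, 0, 0], [0, 0, 0, 0, 0, 0], [0, 0, 0, 0, 0, 0]]}}

```text
clock: 17.4
eef_pos: [0.4936, -0.0734, 0.0981]
orientation: [0.0, -0.023, 1.0, 0.0]
force: [0.5, 0.1, 0.6]
gripper_width: 0.0003
grip_force: 0.0
```

{"name": "servo_tool", "arguments": {"steps": [[0, 0, 0.05, 0, 0, 0], [0, 0, 0.05, 0, 0, 0], [0, 0, 0, 0, 0, 0], [0, 0, 0, 0, 0, 0]]}}

```text
clock: 17.8
eef_pos: [0.4935, -0.0734, 0.0955]
orientation: [-0.0, -0.023, 1.0, 0.0]
force: [-0.0, 0.9, 0.2]
gripper_width: 0.0
grip_force: 0.0
```

{"name": "servo_tool", "arguments": {"steps": [[0, 0, 0.05, 0, 0, 0], [0, 0, 0.05, 0, 0, 0], [0, 0, 0, 0, 0, 0], [0, 0, 0, 0, 0, 0]]}}

```text
clock: 18.2
eef_pos: [0.4936, -0.0735, 0.094]
orientation: [0.0, -0.023, 1.0, -0.0]
force: [-4.9, 1.9, 14.6]
gripper_width: 0.0
grip_force: 7.6
```

```bash
python3 pad.py
```

```text
[189, 190, 216, 217, 218, 219, 220, 221, 222, 223, 224, 239, 240, 241, 242, 243, 244, 245, 246, 247, 248, 249, 250, 251, 252, 253, 285, 286, 287, 288, 289, 290, 291, 292, 293, 294, 295, 296, 297, 298, 299, 300, 301, 302, 303, 304, 305, 306, 307, 308, 309, 310, 311, 312, 313, 314, 315, 316, 317, 318, 319, 320, 321, 322, 323, 324, 325, 326, 327, 328, 329, 330, 331, 332, 333, 334, 335, 336, 337, 338, 339, 340, 341, 342, 343, 344, 345, 346, 347, 348, 349, 350, 351, 352, 353, 354, 355, 356, 357, 358, 359, 360, 361, 362, 363, 364, 365, 366, 367, 368, 369, 370]
0 [[318.0, 475.0], [318.0, 319.0], [318.0, 265.0]]
0.03 [[318.0, 476.0], [318.0, 323.0], [318.0, 270.0]]
0.06 [[318.0, 477.0], [318.0, 328.0], [319.0, 275.0]]
0.1 [[318.0, 479.0], [319.0, 335.0], [319.0, 283.0]]
0.15 [[318.0, 480.0], [319.0, 345.0], [319.0, 293.0]]
0.2 [[318.0, 482.0], [319.0, 355.0], [319.0, 305.0]]
0.3 [[318.0, 485.0], [319.0, 376.0], [319.0, 332.0]]
0.4 [[318.0, 487.0], [319.0, 401.0], [319.0, 363.0]]
0.5 [[318.0, 488.0], [319.0, 427.0], [319.0, 399.0]]
0.6 [[318.0, 489.0], [319.0, 455.0], [320.0, 439.0]]
[ 0.49357709 -0.07351859  0.09403134]
```

{"name": "servo_tool", "arguments": {"steps": [[0, 0, 0.04, 0, 0, 0], [0, 0, 0, 0, 0, 0], [0, 0, 0, 0, 0, 0], [0, 0, 0, 0, 0, 0]]}}

```text
clock: 18.65
eef_pos: [0.4936, -0.0735, 0.0937]
orientation: [0.0, -0.023, 1.0, -0.0]
force: [-8.7, 1.4, 25.6]
gripper_width: -0.0
grip_force: 12.9
```

{"name": "servo_tool", "arguments": {"steps": [[0, 0, -0.5, 0, 0, 0], [0, 0, -1, 0, 0, 0], [0, 0, -1, 0, 0, 0], [-0.5, 0, -1, 0, 0, 0], [-0.5, 0, -1, 0, 0, 0], [0, 0, 0, 0, 0, 0], [0, 0, 0, 0, 0, 0], [0, 0, 0, 0, 0, 0]]}}

```text
clock: 19.45
eef_pos: [0.5175, -0.0721, 0.2036]
orientation: [-0.001, -0.023, 1.0, 0.0]
force: [0.3, 0.6, 0.3]
gripper_width: -0.0
grip_force: 0.0
```

```bash
python3 pad.py
python3 - <<'E'
import cv2
h=cv2.cvtColor(cv2.imread('pics/p.png'),40)
print([(v,h[v,318].tolist()) for v in range(130,330,4)])
E
```

```text
[90, 91, 92, 93, 94, 95, 96, 97, 98, 99, 100, 101, 102, 103, 104, 105, 106, 107, 108, 109, 110, 111, 146, 147, 148, 149, 150, 151, 152, 153, 174, 175, 176, 177, 178, 179, 180, 181, 182, 183, 184, 185, 186, 187, 188, 189, 190, 191, 192, 193, 194, 195, 196, 197, 198, 199, 200, 201, 202, 203, 204, 205, 206, 207, 208, 209, 210, 211, 212, 213, 214, 215, 216, 217, 218]
0 [[317.0, 308.0], [317.0, 196.0], [317.0, 160.0]]
0.03 [[317.0, 309.0], [317.0, 198.0], [317.0, 162.0]]
0.06 [[317.0, 310.0], [317.0, 200.0], [317.0, 164.0]]
0.1 [[317.0, 311.0], [317.0, 203.0], [317.0, 167.0]]
0.15 [[317.0, 313.0], [317.0, 207.0], [317.0, 171.0]]
0.2 [[317.0, 314.0], [317.0, 212.0], [317.0, 176.0]]
0.3 [[317.0, 316.0], [317.0, 221.0], [317.0, 187.0]]
0.4 [[317.0, 319.0], [317.0, 233.0], [317.0, 200.0]]
0.5 [[317.0, 321.0], [317.0, 245.0], [317.0, 216.0]]
0.6 [[317.0, 322.0], [317.0, 258.0], [317.0, 233.0]]
[ 0.51742143 -0.0720865   0.20348903]
[(130, [19, 177, 225]), (134, [19, 177, 226]), (138, [18, 182, 181]), (142, [90, 19, 27]), (146, [130, 5, 165]), (150, [135, 3, 159]), (154, [105, 5, 93]), (158, [12
[... 240 characters left out ...]
 30]), (206, [135, 6, 92]), (210, [90, 49, 26]), (214, [120, 3, 87]), (218, [150, 28, 36]), (222, [19, 179, 222]), (226, [19, 181, 226]), (230, [19, 181, 224]), (234, [19, 183, 224]), (238, [19, 180, 225]), (242, [19, 181, 225]), (246, [19, 181, 225]), (250, [19, 179, 226]), (254, [19, 180, 225]), (258, [19, 181, 226]), (262, [18, 181, 226]), (266, [19, 181, 225]), (270, [19, 182, 226]), (274, [18, 182, 225]), (278, [19, 178, 226]), (282, [18, 182, 225]), (286, [19, 179, 226]), (290, [19, 181, 225]), (294, [18, 182, 219]), (298, [135, 16, 31]), (302, [60, 7, 35]), (306, [156, 40, 32]), (310, [140, 25, 31]), (314, [100, 28, 27]), (318, [17, 64, 28]), (322, [141, 60, 30]), (326, [98, 46, 22])]
```

{"name": "servo_tool", "arguments": {"steps": [[0, 0, -0.95, 0, 0, 0], [0.4, 0, -0.95, 0, 0, 0], [1, 0, 0, 0, 0, 0], [1, 0, 0, 0, 0, 0], [1, 0, 0, 0, 0, 0], [0.5, 0, 0, 0, 0, 0], [0, 0, 0, 0, 0, 0], [0, 0, 0, 0, 0, 0], [0, 0, 0, 0, 0, 0]], "claw": 1}}

```text
clock: 20.4
eef_pos: [0.4219, -0.077, 0.252]
orientation: [0.0, -0.023, 1.0, -0.0]
force: [-0.3, 0.3, 0.4]
gripper_width: 0.0855
grip_force: 0.0
```

```bash
cat > cap.py <<'E'
from h import *
w=cap('wrist','cap.png');h=cv2.cvtColor(w['color'],40)
m=(((h[...,0]<6)|(h[...,0]>174))&(h[...,1]>150)&(h[...,2]>60)).astype(np.uint8)
k,l,st,ce=cv2.connectedComponentsWithStats(m)
for i in range(1,k):
    if st[i,4]>1500: print(st[i],ce[i].round(1),np.unique(l)[:0])
e=robot.observe()['eef_pos'];print(e)
# silhouette predicted for cap at c: top ring + rim
def box(c,z0):
    a=np.linspace(0,6.28,73);r=.027*np.c_[np.cos(a),np.sin(a),0*a]
    p=np.vstack([proj(w,r+[*c,z0]),proj(w,r+[*c,z0+.042])]);return p.min(0).round(1),p.max(0).round(1)
print(box((.4194,-.0765),.08),box((.4204,-.0765),.08),box((.4194,-.0755),.08))
E
python3 cap.py
```

```text
[ 276  176   81   87 5350] [316.8 219.8] []
[ 390  355   72  102 4088] [425.8 411.5] []
[ 0.42184218 -0.07690854  0.251912  ]
(array([274.9, 174.2]), array([359. , 265.8])) (array([274.9, 175.6]), array([358.9, 267.2])) (array([276.5, 174.2]), array([360.5, 265.9]))
```

{"name": "servo_tool", "arguments": {"steps": [[0.06, 0, 1, 0, 0, 0], [0.05, 0, 1, 0, 0, 0], [0, 0, 1, 0, 0, 0], [0, 0, 1, 0, 0, 0], [0, 0, 0.8, 0, 0, 0], [0, 0, 0.4, 0, 0, 0], [0, 0, 0.1, 0, 0, 0], [0, 0, 0, 0, 0, 0], [0, 0, 0, 0, 0, 0]], "claw": 0.6}}

```text
clock: 21.35
eef_pos: [0.419, -0.0772, 0.1203]
orientation: [0.001, -0.023, 1.0, -0.0]
force: [0.3, -0.8, 0.1]
gripper_width: 0.0682
grip_force: 0.0
```

{"name": "servo_tool", "arguments": {"steps": [[0, 0, 0, 0, 0, 0], [0, 0, 0, 0, 0, 0], [0, 0, 0, 0, 0, 0], [0, 0, 0, 0, 0, 0], [0, 0, 0, 0, 0, 0]], "claw": -0.2}}

```text
clock: 21.85
eef_pos: [0.4189, -0.0772, 0.1208]
orientation: [0.001, -0.023, 1.0, -0.0]
force: [-2.1, 1.2, 11.0]
gripper_width: 0.0508
grip_force: 60.8
```

{"name": "servo_tool", "arguments": {"steps": [[0, 0, -0.3, 0, 0, 0], [0, 0, -0.4, 0, 0, 0], [0, 0, -0.6, 0, 0, 0], [0, 0, -0.8, 0, 0, 0], [0, 0, -1, 0, 0, 0], [0, 0, -1, 0, 0, 0], [0, 0, -1, 0, 0, 0], [0, 0, -1, 0, 0, 0], [0, 0, 0, 0, 0, 0]]}}

```text
clock: 22.75
eef_pos: [0.4197, -0.0775, 0.2757]
orientation: [0.003, -0.023, 1.0, -0.001]
force: [0.9, -0.1, -1.3]
gripper_width: 0.0503
grip_force: 63.1
```

{"name": "servo_tool", "arguments": {"steps": [[-0.21, 0.98, 0, 0, 0, 0], [-0.21, 0.98, 0, 0, 0, 0], [-0.21, 0.98, 0, 0, 0, 0], [-0.21, 0.98, 0, 0, 0, 0], [-0.21, 0.98, 0, 0, 0, 0], [-0.21, 0.98, 0, 0, 0, 0], [-0.21, 0.98, 0, 0, 0, 0], [-0.21, 0.98, 0, 0, 0, 0], [-0.21, 0.98, 0, 0, 0, 0], [-0.21, 0.98, 0, 0, 0, 0], [0, 0, 0, 0, 0, 0], [0, 0, 0, 0, 0, 0]]}}

```text
clock: 23.95
eef_pos: [0.4589, 0.1703, 0.2718]
orientation: [-0.0, -0.024, 1.0, -0.0]
force: [-0.9, -0.4, -1.2]
gripper_width: 0.0509
grip_force: 63.0
```

```bash
cat > pocket.py <<'E'
from h import *
import pickle
def ell(c,guess,n=48):
    # rim of pocket: strongest dark->light radial step around projected guess circle
    g=cv2.GaussianBlur(cv2.cvtColor(c['color'],6),(3,3),0).astype(float);pts=[]
    for a in np.linspace(0,2*np.pi,n,endpoint=False):
        rr=np.arange(.022,.043,.0005);P=np.c_[guess[0]+rr*np.cos(a),guess[1]+rr*np.sin(a),0*rr+.052]
        uv=proj(c,P);
        if (uv<3).any() or (uv[:,0]>635).any() or (uv[:,1]>475).any(): continue
        v=cv2.remap(g.astype(np.float32),uv[:,0].astype(np.float32)[None],uv[:,1].astype(np.float32)[None],1)[0]
        d=v[4:]-v[:-4];i=d.argmax()
        if d[i]>25: pts.append(P[i+2,:2])
    p=np.array(pts)
    for _ in range(4):
        s=np.linalg.lstsq(np.c_[2*p,np.ones(len(p))],(p**2).sum(1),rcond=None)[0];R=np.sqrt(s[2]+s[:2]@s[:2])
        e=abs(np.linalg.norm(p-s[:2],axis=1)-R);p=p[e<max(.001,2*np.median(e))]
    return s[:2].round(4),R.round(4),len(p),e.max().round(4)
E
python3 - <<'E'
from pocket import *
w=cap('wrist','w9.png');pickle.dump(w,open('w9.pkl','wb'))
for f in('w1','w2','w4','w9'):
    c=pickle.load(open(f+'.pkl','rb'));
    g=np.array([.4605,.271])
    for _ in range(2):
        r=ell(c,g);
        print(f,r)
        g=r[0] if abs(r[1]-.0325)<.003 else g
t=pickle.load(open('c.pkl','rb'))[1];print('top',ell(t,[.4605,.271]))
o=robot.observe();print(o['eef_pos'],o['gripper_width'])
E
python3 cap.py | head -4
```

```text
w1 (array([0.4594, 0.2727]), np.float64(0.032), 39, np.float64(0.0006))
w1 (array([0.4594, 0.2728]), np.float64(0.032), 39, np.float64(0.0005))
w2 (array([0.4598, 0.2725]), np.float64(0.0321), 27, np.float64(0.0008))
w2 (array([0.4599, 0.2725]), np.float64(0.0321), 25, np.float64(0.0009))
w4 (array([0.4592, 0.2694]), np.float64(0.0327), 28, np.float64(0.0006))
w4 (array([0.459 , 0.2697]), np.float64(0.0329), 30, np.float64(0.0009))
w9 (array([0.4589, 0.2711]), np.float64(0.0329), 37, np.float64(0.0009))
w9 (array([0.4588, 0.271 ]), np.float64(0.0328), 36, np.float64(0.0007))
[  229   232   161   214 22776] [308.6 332.9] []
[0.45900428 0.16959318 0.27194278]
(array([-100.8,  103.3]), array([ 26.7, 187.5])) (array([-100.4,  104.8]), array([ 26.9, 189. ])) (array([-99.3, 103.4]), array([ 28. , 187.6]))Traceback (most recent call last):
  File "<stdin>", line 10, in <module>
  File "pocket.py", line 15, in ell
    s=np.linalg.lstsq(np.c_[2*p,np.ones(len(p))],(p**2).sum(1),rcond=None)[0];R=np.sqrt(s[2]+s[:2]@s[:2])
                                                 ~~~~~~~~~~^^^
    return umr_sum(a, axis, dtype, out, keepdims, initial, where)
numpy.exceptions.AxisError: axis 1 is out of bounds for array of dimension 1
```

```bash
cat >> cap.py <<'E'
for dx in(-.002,0,.002): print(dx,box((e[0]+dx,e[1]),e[2]-.0408), box((e[0]+dx,e[1]),e[2]-.0388))
for v in range(232,446,14):
    q=np.where(l[v]==l[300,316])[0]; print(v,q.min(),q.max(),end='; ')
E
python3 cap.py
python3 - <<'E'
from h import *
print(robot.observe()['orientation'])
E
```

```text
[  229   232   161   215 22762] [308.7 332.9] []
[0.45908515 0.16948241 0.27201154]
(array([-100.4,  103.4]), array([ 27. , 187.6])) (array([-100. ,  104.8]), array([ 27.3, 189.1])) (array([-98.8, 103.5]), array([ 28.4, 187.7]))
-0.002 (array([238.3, 226.3]), array([395. , 400.8])) (array([237.3, 227.7]), array([396.1, 404.6]))
0 (array([238.3, 230.9]), array([394.4, 405.3])) (array([237.3, 232.3]), array([395.5, 409.2]))
0.002 (array([238.4, 235.4]), array([393.8, 409.9])) (array([237.4, 236.8]), array([394.9, 413.7]))
232 312 313; 246 277 355; 260 264 368; 274 257 373; 288 251 380; 302 246 385; 316 242 388; 330 242 389; 344 243 388; 358 244 385; 372 242 376; 386 238 362; 400 234 323; 414 230 307; 428 247 297; 442 275 286; [-1.72309797e-04 -2.29237873e-02  9.99737190e-01 -1.45696499e-04]
```

{"name": "servo_tool", "arguments": {"steps": [[-0.05, 1, 0, 0, 0, 0], [-0.05, 1, 0, 0, 0, 0], [-0.05, 1, 0, 0, 0, 0], [-0.04, 0.95, 0, 0, 0, 0], [0, 0.14, 1, 0, 0, 0], [0, 0, 1, 0, 0, 0], [0, 0, 1, 0, 0, 0], [0, 0, 1, 0, 0, 0], [0, 0, 1, 0, 0, 0], [0, 0, 0.8, 0, 0, 0], [0, 0, 0.4, 0, 0, 0], [0, 0, 0, 0, 0, 0]]}}

```text
clock: 25.3
eef_pos: [0.4587, 0.2717, 0.1162]
orientation: [-0.001, -0.023, 1.0, -0.0]
force: [1.2, -0.8, -0.0]
gripper_width: 0.0504
grip_force: 63.0
```

{"name": "servo_tool", "arguments": {"steps": [[0, 0, 0.2, 0, 0, 0], [0, 0, 0, 0, 0, 0], [0, 0, 0, 0, 0, 0]]}}

```text
clock: 25.6
eef_pos: [0.4597, 0.2727, 0.1127]
orientation: [0.001, -0.023, 1.0, 0.0]
force: [0.3, 0.2, -0.4]
gripper_width: 0.0506
grip_force: 63.0
```

Run:
```python
from pocket import *
w=cap('wrist','w10.png');print(ell(w,[.459,.2718]));o=robot.observe();print(o['eef_pos'],o['force'])
```

```text
(array([0.4616, 0.2702]), np.float64(0.0342), 17, np.float64(0.0009))
[0.45968135 0.27277075 0.11269828] [ 0.31438894 -0.69032841 -1.04937486]
```

{"name": "servo_tool", "arguments": {"steps": [[0, -0.03, 0.4, 0, 0, 0], [0, 0, 0.4, 0, 0, 0], [0, 0, 0.3, 0, 0, 0], [0, 0, 0.2, 0, 0, 0], [0, 0, 0, 0, 0, 0], [0, 0, 0, 0, 0, 0]]}}

```text
clock: 26.25
eef_pos: [0.4593, 0.2718, 0.0794]
orientation: [-0.0, -0.023, 1.0, -0.0]
force: [-0.4, -0.3, -0.4]
gripper_width: 0.0506
grip_force: 63.0
```

{"name": "servo_tool", "arguments": {"steps": [[0, 0, 0.12, 0, 0, 0], [0, 0, 0.08, 0, 0, 0], [0, 0, 0, 0, 0, 0], [0, 0, 0, 0, 0, 0], [0, 0, 0, 0, 0, 0]]}}

```text
clock: 26.75
eef_pos: [0.4594, 0.2719, 0.0747]
orientation: [0.0, -0.023, 1.0, 0.0]
force: [0.6, 0.3, -0.2]
gripper_width: 0.0508
grip_force: 63.0
```

{"name": "servo_tool", "arguments": {"steps": [[0, 0, 0.06, 0, 0, 0], [0, 0, 0.03, 0, 0, 0], [0, 0, 0, 0, 0, 0], [0, 0, 0, 0, 0, 0]]}}

```text
clock: 27.15
eef_pos: [0.4595, 0.2719, 0.0729]
orientation: [0.0, -0.023, 1.0, 0.0]
force: [-1.3, -0.1, 7.5]
gripper_width: 0.0506
grip_force: 63.9
```

{"name": "servo_tool", "arguments": {"steps": [[0, 0, 0, 0, 0, 0], [0, 0, 0, 0, 0, 0], [0, 0, 0, 0, 0, 0], [0, 0, -0.5, 0, 0, 0], [0, 0, -1, 0, 0, 0], [0, 0, -1, 0, 0, 0], [0, 0, -1, 0, 0, 0], [0, 0, -1, 0, 0, 0], [0, 0, -1, 0, 0, 0], [0, 0, -1, 0, 0, 0], [0, 0, 0, 0, 0, 0], [0, 0, 0, 0, 0, 0]], "claw": 0.6}}

```text
clock: 28.35
eef_pos: [0.4596, 0.2719, 0.2357]
orientation: [0.001, -0.023, 1.0, 0.0]
force: [-0.5, -0.0, -0.4]
gripper_width: 0.0683
grip_force: 0.0
```

Run:
```python
from h import *
w=cap('wrist','w11.png');t=cap('top','t3.png')
h=cv2.cvtColor(w['color'],40);m=(((h[...,0]<6)|(h[...,0]>174))&(h[...,1]>150)&(h[...,2]>60)).astype(np.uint8)
k,l,st,ce=cv2.connectedComponentsWithStats(m)
for i in range(1,k):
    if st[i,4]>1500: print(st[i])
a=np.linspace(0,6.28,73);r=.027*np.c_[np.cos(a),np.sin(a),0*a]
for z in (.032,.036):
    p=np.vstack([proj(w,r+[.4595,.2719,z]),proj(w,r+[.4595,.2719,z+.042])]);print(z,p.min(0),p.max(0))
# cover from top view: compare bay vs shut expectation
c=cv2.cvtColor(t['color'],40);print([c[v,356].tolist() for v in range(225,275,3)])
print(robot.observe()['eef_pos'],robot.observe()['force'])
```

```text
[ 277  172   77   79 4483]
[  32  307  129   93 5714]
0.032 [278.11005603 170.39628449] [353.50218113 252.58895591]
0.036 [277.63498378 171.18974851] [353.99642255 254.47079091]
[[20, 255, 160], [18, 255, 152], [19, 255, 155], [19, 255, 151], [19, 255, 152], [19, 255, 154], [18, 255, 155], [19, 255, 156], [18, 255, 144], [120, 28, 27], [70, 27, 28], [130, 59, 26], [25, 57, 27], [19, 255, 150], [11, 60, 81], [11, 60, 68], [18, 255, 150]]
[0.45883047 0.27162777 0.23431566] [-0.75518588  0.01017474  0.2092188 ]
```

Cap is seated where predicted and the cover is shut (pad visible). Handing in.

```bash
python3 -c "
from workcell import robot
print(robot.sign_off())"
```

```text
the job is handed in; nothing more can be done
None
```

The job is handed in at about 28 s on the robot's clock (limit 61 s): my last pictures and contact readings show the pack in the bay, nose towards the turret, the cover pressed shut over it and the cap seated in its pocket, but sign-off returned no verdict.

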